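Two mints from the desk dispenser

TASK

Two mint dispensers of the same make stand on the workshop office's desk, and a steel bowl waits under the chute of one of them. Turn that dispenser's paddle knob two clicks clockwise, no further, so that two mints drop into the bowl, then let go of the knob.

Things in the scene. Friction and masses are not known exactly. Their poses are not given: they have to be found in the camera images.
- knob (a joint): angle (rad) of the paddle knob of the dispenser with the bowl: 0 at the start, growing clockwise seen from above. A click every 36 degrees: first 0.628, second 1.257. Between clicks a spring pulls to the nearest one (up to 0.08 N m, friction up to 0.05 more), so it settles there once let go. Stop at -0.1. A click takes one wheel pocket over the chute; its mint drops 10 to 18 degrees before it
- knob_grip (a point): point on the knob's upright axis, 218 mm above the desk: middle of its black upright paddle, 70 mm long (x of this point, turning with it; at angle 0 it points along the chute), 14 thick (y), 36 high (z up), free all round, on a shaft 18 across. 32 mm below this point is the dispenser's flat clear lid, 140 across, on a drum of mints on a fixed steel housing. A like dispenser without a bowl is 260 mm or more off
- bowl: open steel bowl, 150 mm across the rim, 50 mm high, loose on the desk under the end of the chute, its centre 130 to 150 mm from the knob's axis; origin at the centre of its underside, z up. It need not be moved
- mint1_center (a point): a hard round mint, a smooth white ball 24 mm across, 10 g; this point is its centre. It starts loose in the wheel pocket that reaches the chute on the knob's first click
- mint2_center (a point): a hard round mint, a smooth white ball 24 mm across, 10 g; this point is its centre. It starts loose in the wheel pocket that reaches the chute on the knob's second click
Not all that is in view belongs to the job. Several things have the shape of the bowl; the one meant has the colours described above. What is shaped like the part that bears knob but red is not meant.

How it is judged:
At the end, for the whole second after the job is handed in: The first two mints lie in the upright bowl (centres within 70 mm of its axis and below its rim), and the knob, let go, rests in its second click (1.257 rad, within 0.2) (horizontal distance between each of mint1_center, mint2_center and bowl below 0.07 m and z of mint1_center in the frame of bowl between 0 and 0.05 m and z of mint2_center in the frame of bowl between 0 and 0.05 m and value of joint knob between 1.057 and 1.457 rad and angle between bowl's own z axis and vertical below 0.17 rad); the robot touches nothing.
It fails at once if the knob is turned on beyond the second click, halfway to the third (1.57 rad) or more (value of joint knob above 1.57 rad).
It also fails if it takes over 35 s, if anything falls off the work surface, if the arm or the gripper's body presses on something with over 40 N, if the wrist force passes 120 N, or if a joint passes its speed limit or range.

ROBOT

A 6-joint arm with a two-finger parallel gripper is mounted at the origin on the work surface. World frame = base frame: x ahead of the robot, y to its left, z up, the work surface at z = 0. Lengths are in m, angles in rad, forces in N, time in s.
With the tool pointing down it reaches from about 0.35 to 0.775 m from the base axis. Payload 7.3 kg.
Tool frame: the origin (TCP) lies between the finger pads; the fingertips stand 8 mm ahead of it and the grasp point (between the pads) lies 11 mm behind it (robot.nose_length is the distance from the TCP to the fingertips, in m); z points along the fingers, y is the line along which they close (so a half turn about z gives the same grasp; the last joint's range is limited). The gripper opens to 92 mm and grips with 3 to 60 N. Pads are 19 mm wide; open, the fingers measure 130 mm over their backs; the gripper's body (75 mm by 190 mm) begins 47 mm behind the grasp point.
Start: joints at [-0.146, 0.342, 1.524, -0, 1.275, -0.146], TCP at [0.525, 0, 0.235] pointing down, gripper open.
Joint ranges: [-2.53, 2.53], [-0.77, 2.02], [0.04, 2.7], [-1, 4.14], [0.28, 2.66], [-3.11, 3.11]. Speed limits (rad/s): [2.57, 2.57, 3.14, 3.14, 3.14, 3.14].

INTERFACE

Orientations are given as [roll, pitch, yaw] about the fixed x, y, z axes, in that order (R = Rz(yaw) Ry(pitch) Rx(roll)).
In Python, from cell import robot gives the robot as it stands. The module is installed in compiled form; this text tells all that it offers.
- The arm moves only by the shell command python3 -m jog 'ROWS' [FORCE]. ROWS is JSON, a list that holds one entry, the list of rows, each a list of 5 numbers: the gripper's target within -1 to 1 (fully open at 1, half-way at 0, shut at -1), then the shift along the tool's x, y, z in m, then the turn about the tool's z in rad. A call has 1 to 5 rows; each row is the pose to reach, as a shift and turn from the pose commanded when the call began, along the tool's axes at that moment; what a row does not reach only later rows make up. A row lasts 1/12 s, in which the tool goes at most 41.7 mm and 7.16 degrees, less where a joint would pass 70% of its speed; a pose out of reach is approached as far as the arm can. A call with a gripper value outside its range is refused whole. The fingers move at their own pace and stop on an object; FORCE is the grip in N (left out, the last holds). Time passes only in rows, so rows that repeat a pose let the fingers close. It gives the time, the measured TCP pose, the force, the opening and the grip force at its end, in the units of the state.
- robot.observe(): the state, without advancing time (a new reading comes with each control period).
- robot.read_camera(name): name is "scene" or "side" or "wrist"; returns the picture (384x512x3 uint8, red, green, blue); there is no depth.
- robot.camera_model(name): a dict with "camera_matrix" (3x3 intrinsics, pixels), "position" and "attitude" of the camera in the world; the wrist camera has in their place "mount" (4x4, takes a point from camera to tool coordinates, whose origin is the TCP and whose axes are the flange's). Camera axes: x right, y down, z forward; pixel columns grow to the right and rows downward; lengths in m; the calibration is good to about 2 mm. A picture is of the moment at which its call begins: read the wrist's pose just before it. camera_model takes no time and is no camera call.
- robot.hand_in(): hands the job in; it is judged then, once.
The state is a dict: "time": time; "qpos": joint angles; "qvel": joint speeds; "joint_efforts": joint torques, N m; "tool_pos": TCP position; "tool_rot": TCP orientation; "contact_force": force on the tool from outside, world axes, zero at the start; "torque": the same for the moment, N m; "opening": finger opening in m; "grip_force": force on a finger pad.
Only numpy, scipy, OpenCV 4.12 (cv2) and the standard library are available. Lean on these libraries where they do the work, as an engineer would, in place of code of your own. Each camera call takes 0.05 s, during which the arm holds its last target. There are 200 camera calls.

## Working session

There is one attempt and no reset: what is moved stays moved. The work goes in short steps, Python scripts to look and compute and a shell command to move; the robot and the scene stay as the last step left them, time stands still between calls to the robot, and variables do not carry over. Pictures are saved under pics/ and viewed, at most 10 in all, crops included, and the job is handed in when it is done.

```bash
mkdir -p pics
python3 - <<'E'
from cell import robot
import cv2
for n in ("scene","side"):
    cv2.imwrite(f"pics/{n}1.png",cv2.cvtColor(robot.read_camera(n),cv2.COLOR_RGB2BGR))
    print(n,robot.camera_model(n))
print(robot.camera_model("wrist")); print(robot.observe())
E
```

```text
scene {'camera_matrix': array([[477.76569089,   0.        , 251.3901835 ],
       [  0.        , 477.76569089, 194.37099312],
       [  0.        ,   0.        ,   1.        ]]), 'position': array([ 1.24282095, -0.56973735,  0.89083699]), 'attitude': array([-2.29031324, -0.00699037,  0.96159046])}
side {'camera_matrix': array([[441.78767682,   0.        , 256.10426223],
       [  0.        , 441.78767682, 192.9735612 ],
       [  0.        ,   0.        ,   1.        ]]), 'position': array([0.3429613 , 0.88157315, 0.78188928]), 'attitude': array([-2.16005004, -0.02139741, -2.92105328])}
{'camera_matrix': array([[297.9985636 ,   0.        , 255.85079679],
       [  0.        , 297.9985636 , 190.63829252],
       [  0.        ,   0.        ,   1.        ]]), 'mount': array([[-6.52177425e-04, -9.52147396e-01, -3.05638529e-01,
         8.38019274e-02],
       [ 9.99999460e-01, -3.73485334e-04, -9.70309551e-04,
        -6.45665814e-04],
       [ 8.09726205e-04, -3.05638996e-01,  9.52147125e-01,
        -1.50407061e-01],
       [ 0.00000000e+00,  0.00000000e+00,  0.00000000e+00,
         1.00000000e+00]])}
{'time': 0.1, 'qpos': array([-1.46000363e-01,  3.42663283e-01,  1.52490235e+00,  6.99849206e-06,
        1.27539526e+00, -1.46002377e-01]), 'qvel': array([ 0.00121202, -0.00235717, -0.00073208, -0.00094166, -0.00061687,
        0.00041449]), 'joint_efforts': array([ 1.49919495e-03, -4.32001984e+01, -2.44694173e+01,  7.19219679e-02,
        5.25739230e-02, -9.79429342e-05]), 'tool_pos': array([5.24658169e-01, 7.44317598e-05, 2.34115818e-01]), 'tool_rot': array([-3.14023994e+00, -2.05679354e-04,  1.57079616e+00]), 'contact_force': array([-0.32733307,  0.73806774,  0.48979962]), 'torque': array([ 0.06244464, -0.02903001, -0.03793536]), 'grip_force': 0.0, 'opening': 0.0920751002021921}
```

View pics/scene1.png

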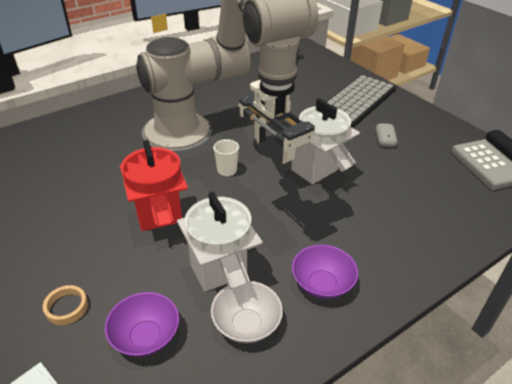

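View pics/side1.png

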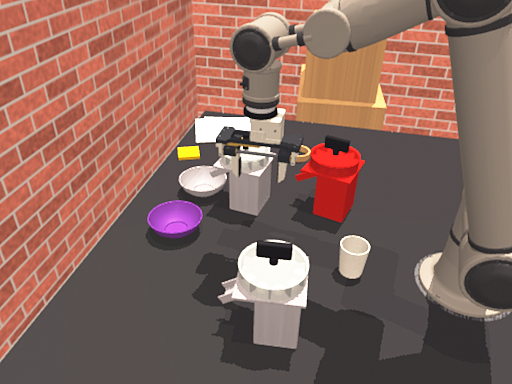

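The scene view shows the white dispenser with its paddle at about (217,208) and the steel bowl at (247,315) under its chute. The no-bowl twin is at (325,120) and the red decoy at (150,155). In the side view the target is half hidden behind the gripper, near (250,165).

```bash
cat > h.py <<'E'
from cell import robot
import numpy as np, cv2
from scipy.spatial.transform import Rotation as R
def pose(n,s=None):
    m=robot.camera_model(n)
    if n!="wrist": return m["camera_matrix"],R.from_euler("xyz",m["attitude"]).as_matrix(),np.array(m["position"])
    s=s or robot.observe(); T=R.from_euler("xyz",s["tool_rot"]).as_matrix(); M=m["mount"]
    return m["camera_matrix"],T@M[:3,:3],T@M[:3,3]+s["tool_pos"]
def ray(P,uv): K,A,c=P; return A@np.linalg.solve(K,[*uv,1.]),c
def atz(P,uv,z): d,c=ray(P,uv); return c+d*(z-c[2])/d[2]
def tri(obs):
    A=np.zeros((3,3));b=np.zeros(3)
    for P,uv in obs:
        d,c=ray(P,uv);d/=np.linalg.norm(d);Q=np.eye(3)-np.outer(d,d);A+=Q;b+=Q@c
    x=np.linalg.solve(A,b); return x,[np.linalg.norm(np.cross(ray(P,u)[0]/np.linalg.norm(ray(P,u)[0]),x-P[2])) for P,u in obs]
def proj(P,x): K,A,c=P; q=K@(A.T@(np.array(x)-c)); return q[:2]/q[2]
def snap(n,f,k=1,crop=None):
    P=pose(n); im=cv2.cvtColor(robot.read_camera(n),cv2.COLOR_RGB2BGR)
    cv2.imwrite(f"pics/{f}_raw.png",im)
    if crop: x,y,w,h=crop; im=im[y:y+h,x:x+w]
    cv2.imwrite(f"pics/{f}.png",cv2.resize(im,None,fx=k,fy=k,interpolation=cv2.INTER_CUBIC)); return P
E
python3 - <<'E'
from h import *
S=pose("scene")
print("knob",atz(S,(217,208),.218),"bowl",atz(S,(247,317),.03),"twin",atz(S,(325,109),.218),"red",atz(S,(150,153),.218))
im=cv2.imread("pics/scene1.png")[170:360,160:330]; cv2.imwrite("pics/c1.png",cv2.resize(im,None,fx=3,fy=3,interpolation=cv2.INTER_CUBIC))
E
```

```text
knob [ 0.61058956 -0.20959636  0.218     ] bowl [ 0.7579612 -0.2354145  0.03     ] twin [0.44198095 0.23622349 0.218     ] red [ 0.35829554 -0.23928596  0.218     ]
```

View pics/c1.png

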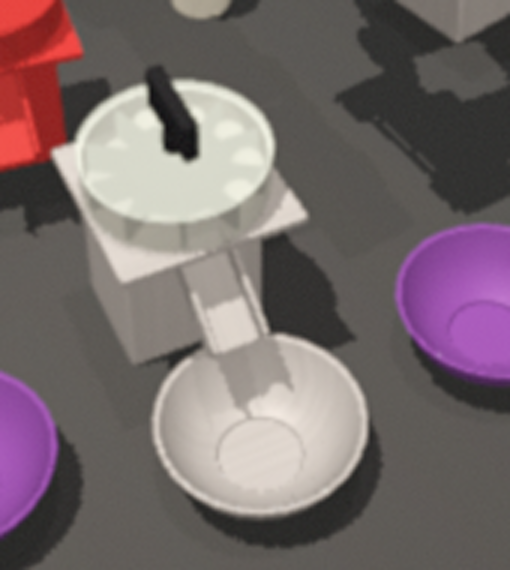

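The crop confirms it: the paddle's ends are at about (156,75) and (187,150) in the crop, and the chute points into the steel bowl, roughly toward world +x. I'll raise the arm and move above the knob, turning toward yaw ≈170° on the way.

```bash
python3 -m jog '[[[1,0,0,-0.04,0],[1,0,0,-0.08,0],[1,-0.03,0.01,-0.1,-0.12],[1,-0.06,0.02,-0.1,-0.24],[1,-0.09,0.03,-0.1,-0.36]]]'
python3 -m jog '[[[1,0,0,0,0],[1,0,0,0,0]]]'
python3 - <<'E'
from h import *
P=snap("wrist","w1"); np.savez("w1.npz",*P); s=robot.observe(); print(s["tool_pos"],s["tool_rot"],s["time"]); print(proj(P,[.61,-.21,.218]))
P=snap("side","s2",1)
E
```

```text
time: 0.52
tool_pos: [0.5557, -0.0908, 0.3366]
tool_rot: [3.139, 0.002, 1.938]
contact_force: [0.6, -0.7, -0.1]
opening: 0.0918
grip_force: 0.0
time: 0.68
tool_pos: [0.555, -0.0913, 0.3337]
tool_rot: [-3.14, -0.001, 1.927]
contact_force: [-0.3, -0.7, -0.1]
opening: 0.0922
grip_force: 0.0
[ 0.55474094 -0.09016934  0.33390142] [-3.14039787e+00 -1.44067313e-03  1.92797623e+00] 0.7333
[266.14653046 305.73008593]
```

View pics/w1.png

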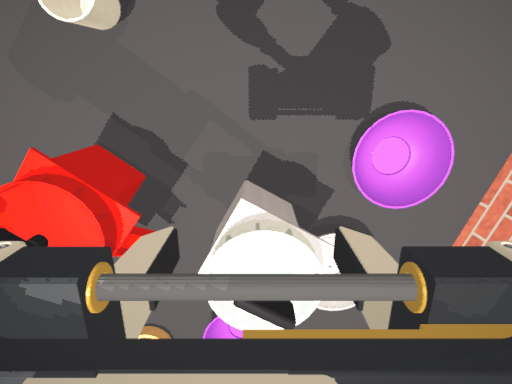

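View pics/s2.png

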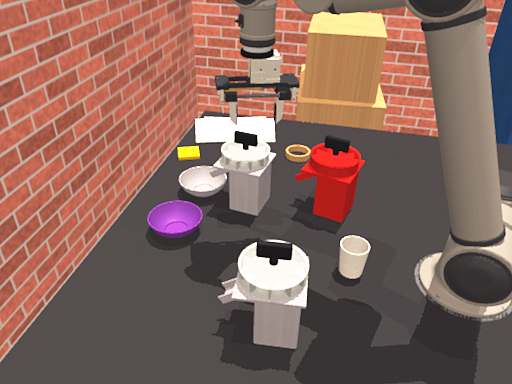

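The wrist view mostly has the gripper over the knob (paddle at about (265,310), cut by the rod). The side view is now clear, with the paddle at about (246,139). I'll fit the paddle box to its dark silhouettes in the scene and side views together.

```bash
cat > fit.py <<'E'
from h import *
from scipy.optimize import minimize
def mask(im,box,thr=70):
    x,y,w,h=box; g=np.full(im.shape[:2],255,np.uint8); g[y:y+h,x:x+w]=im[y:y+h,x:x+w].max(2)
    n,l,st,_=cv2.connectedComponentsWithStats((g<thr).astype(np.uint8)); k=1+np.argmax(st[1:,4]); print(st[k]); return (l==k)
def box(p,L=.07,T=.014,H=.036):
    x,y,z,a=p; c=np.array([[i*L/2,j*T/2,k*H/2] for i in(-1,1) for j in(-1,1) for k in(-1,1)])
    return c@R.from_euler("z",a).as_matrix().T+[x,y,z]
def rend(P,p,k=8):
    m=np.zeros((384*1,512),np.uint8)
    q=np.array([proj(P,c) for c in box(p)]); hull=cv2.convexHull(q.astype(np.float32))[:,0]
    x0,y0=hull.min(0).astype(int)-3; w,h=(hull.max(0)-hull.min(0)).astype(int)+8
    s=np.zeros((h*k,w*k),np.uint8); cv2.fillPoly(s,[np.round(((hull+.5)-[x0,y0])*k).astype(int)],255)
    m=np.zeros((384,512)); m[y0:y0+h,x0:x0+w]=cv2.resize(s,(w,h),interpolation=cv2.INTER_AREA)/255.; return m
def fit(obs,p0):
    f=lambda p:sum(np.abs(rend(P,[*p[:3],p[3]*10])-M).sum()/M.sum() for P,M in obs)
    p0=np.array([*p0[:3],p0[3]/10]); best=None
    for d in np.vstack([np.zeros(4),np.random.default_rng(0).normal(0,.008,(6,4))]):
        s=np.vstack([p0+d]+[p0+d+e for e in np.eye(4)*.01]); r=minimize(f,p0+d,method="Nelder-Mead",options=dict(initial_simplex=s,xatol=1e-5,fatol=1e-4,maxiter=300))
        if best is None or r.fun<best.fun: best=r
    return np.array([*best.x[:3],best.x[3]*10]),best.fun
E
python3 - <<'E'
from fit import *
S,D=pose("scene"),pose("side")
i1=cv2.imread("pics/scene1.png"); i2=cv2.imread("pics/s2.png")
M1=mask(i1,(200,185,35,38)); M2=mask(i2,(228,126,38,28))
for o in ([(S,M1),(D,M2)],[(S,M1)],[(D,M2)]):
    p,e=fit(o,[.61,-.21,.218,-.17]); print(p.round(4),e, "yaw deg",np.degrees(p[3]))
# bowl: fit outline in scene by ellipse centre at rim height
for uv in [(212,311),(282,311),(247,283),(247,340)]: print(atz(S,uv,.05))
E
```

```text
[208 192  18  31 273]
[235 131  22  19 271]
[ 0.6066 -0.2081  0.2147 -0.2897] 0.6659627953745602 yaw deg -16.600901950401703
[ 0.5952 -0.2018  0.202  -0.261 ] 0.3055663290957409 yaw deg -14.954570359539836
[ 0.6212 -0.2715  0.1829 -0.3681] 0.21645322335576295 yaw deg -21.08893214320556
[ 0.71560056 -0.29496384  0.05      ]
[ 0.79866445 -0.17466325  0.05      ]
[ 0.69676258 -0.19336246  0.05      ]
[ 0.81329395 -0.27347906  0.05      ]
```

The fit agrees with the text: paddle centre at about (0.607, −0.208, 0.215) and yaw about −16°. I'll go 90 mm past it at the grasp yaw, so the wrist camera sees the paddle clear of the fingers.

```bash
python3 -m jog '[[[1,-0.036,0.016,0,-0.12],[1,-0.072,0.032,0,-0.24],[1,-0.109,0.049,0,-0.36],[1,-0.145,0.065,0,-0.48],[1,-0.181,0.081,0,-0.6]]]' >/dev/null
python3 -m jog '[[[1,0,0,0,-0.11],[1,0,0,0,-0.22],[1,0,0,0,-0.32],[1,0,0,0,-0.32],[1,0,0,0,-0.32]]]'
python3 - <<'E'
from h import *
P=snap("wrist","w2"); np.savez("w2.npz",*P); print(proj(P,[.607,-.208,.215]))
E
```

```text
time: 1.62
tool_pos: [0.6941, -0.2289, 0.3348]
tool_rot: [3.141, -0.0, 2.846]
contact_force: [-0.8, -0.3, -0.3]
opening: 0.0916
grip_force: 0.0
[249.10240223  88.66411646]
```

View pics/w2.png

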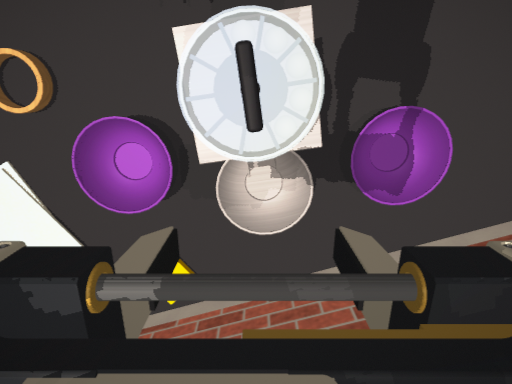

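The wrist view shows the paddle clear of the fingers, from (245,42) to (254,130), with the bowl at (264,187). The paddle is tilted about 6° from my assumed yaw, so I'll refit with this view.

Run:
```python
from fit import *
S,D=pose("scene"),pose("side"); W=tuple(np.load("w2.npz")[f"arr_{i}"] for i in range(3))
M1=mask(cv2.imread("pics/scene1.png"),(200,185,35,38)); M2=mask(cv2.imread("pics/s2.png"),(228,126,38,28))
M3=mask(cv2.imread("pics/w2_raw.png"),(220,25,55,120))
for o in ([(W,M3)],[(W,M3),(S,M1)],[(W,M3),(D,M2)],[(W,M3),(S,M1),(D,M2)]):
    p,e=fit(o,[.607,-.208,.215,-.2]); print(p.round(4),round(e,3),"yaw deg",np.degrees(p[3]))
s=robot.observe();T=R.from_euler("xyz",s["tool_rot"]).as_matrix(); print(s["tool_pos"],s["tool_rot"],"shift",T.T@(p[:3]-s["tool_pos"]),"turn",s["tool_rot"][2]-(p[3]+np.pi))
print("bowl",atz(W,(264,187),.05))
```

```text
[208 192  18  31 273]
[235 131  22  19 271]
[ 236   41   27   91 1463]
[ 0.6064 -0.2076  0.2029 -0.1529] 0.074 yaw deg -8.763151203615978
[ 0.6063 -0.2075  0.2117 -0.1865] 0.538 yaw deg -10.685186007564461
[ 0.6072 -0.2075  0.2142 -0.1688] 0.48 yaw deg -9.669445837720849
[ 0.6063 -0.2074  0.2139 -0.1873] 0.915 yaw deg -10.731103074162274
[ 0.69402359 -0.22901169  0.33514132] [3.14150133e+00 1.39058852e-04 2.84535728e+00] shift [ 0.09026976 -0.00491089  0.12122521] turn -0.10894229006246059
bowl [ 0.74513477 -0.23112179  0.05      ]
```

All fits agree on (0.6065, −0.2075), yaw about −9.3° and height about 0.214 (text says 0.218). The bowl is 0.140 m away, as it should be. Next I move over the knob.

```bash
python3 -m jog '[[[1,0.03,-0.002,0,-0.07],[1,0.06,-0.004,0,-0.133],[1,0.09,-0.005,0,-0.133],[1,0.09,-0.005,0,-0.133],[1,0.09,-0.005,0,-0.133]]]'
python3 -m jog '[[[1,0,0,0.03,0],[1,0,0,0.05,0],[1,0,0,0.07,0],[1,0,0,0.07,0],[1,0,0,0.07,0]]]'
```

```text
time: 2.08
tool_pos: [0.605, -0.2079, 0.3363]
tool_rot: [-3.141, 0.001, 2.979]
contact_force: [0.4, -0.8, 0.1]
opening: 0.0917
grip_force: 0.0
time: 2.5
tool_pos: [0.607, -0.2089, 0.2645]
tool_rot: [3.141, -0.001, 2.98]
contact_force: [0.6, -0.3, 1.7]
opening: 0.0914
grip_force: 0.0
```

```bash
python3 -m jog '[[[1,0,0.001,0.025,0],[1,0,0.001,0.045,0],[1,0,0.001,0.058,0],[1,0,0.001,0.058,0],[1,0,0.001,0.058,0]]]' 8
python3 -m jog '[[[-0.5,0,0,0,0],[-0.5,0,0,0,0],[-0.7,0,0,0,0],[-0.8,0,0,0,0],[-1,0,0,0,0]]]' 8
python3 -m jog '[[[-1,0,0,0,0],[-1,0,0,0,0],[-1,0,0,0,0],[-1,0,0,0,0],[-1,0,0,0,0]]]' 8
python3 - <<'E'
from h import *
snap("scene","g1",4,(160,150,130,110)); print(robot.observe())
E
```

```text
time: 2.92
tool_pos: [0.6075, -0.2082, 0.2082]
tool_rot: [-3.141, 0.002, 2.98]
contact_force: [0.1, 0.4, -0.2]
opening: 0.0917
grip_force: 0.0
time: 3.33
tool_pos: [0.6067, -0.208, 0.2074]
tool_rot: [-3.141, 0.001, 2.981]
contact_force: [-1.2, -0.0, -0.3]
opening: 0.0631
grip_force: 0.0
time: 3.75
tool_pos: [0.6065, -0.2079, 0.2067]
tool_rot: [3.142, -0.0, 2.981]
contact_force: [0.2, -0.0, -0.4]
opening: 0.0298
grip_force: 0.0
{'time': 3.8, 'qpos': array([-4.49693523e-01,  5.78786833e-01,  1.21646891e+00,  2.97946857e-05,
        1.34637050e+00, -1.85974239e+00]), 'qvel': array([-0.00110219,  0.00086698,  0.00177658, -0.00037261, -0.00243379,
       -0.00039844]), 'joint_efforts': array([-3.55015563e-04, -5.55874085e+01, -2.51377290e+01, -5.68467344e-02,
        6.89109787e-02,  2.15717732e-04]), 'tool_pos': array([ 0.60653541, -0.20791659,  0.20674797]), 'tool_rot': array([ 3.14155524e+00, -2.39274019e-05,  2.98083857e+00]), 'contact_force': array([ 0.39746638, -0.0991337 ,  0.63227322]), 'torque': array([ 0.11251586, -0.08580383, -0.01220992]), 'grip_force': 0.0, 'opening': 0.025680109139586148}
```

View pics/g1.png

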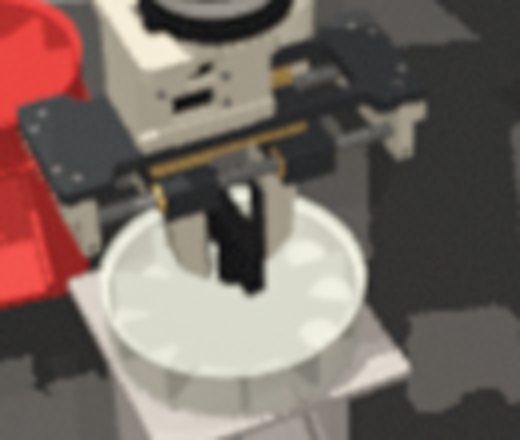

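The fingers straddle the paddle (centre of the crop at about (240,240)) and are still closing. I'll finish the grip.

```bash
python3 -m jog '[[[-1,0,0,0,0],[-1,0,0,0,0],[-1,0,0,0,0],[-1,0,0,0,0],[-1,0,0,0,0]]]' 15
```

```text
time: 4.22
tool_pos: [0.6066, -0.208, 0.2068]
tool_rot: [-3.142, 0.0, 2.981]
contact_force: [0.5, -0.6, -1.5]
opening: 0.0149
grip_force: 15.0
```

```bash
python3 -m jog '[[[-1,0,0,0,0.07],[-1,0,0,0,0.14],[-1,0,0,0,0.21],[-1,0,0,0,0.28],[-1,0,0,0,0.35]]]'
python3 -m jog '[[[-1,0,0,0,0.07],[-1,0,0,0,0.14],[-1,0,0,0,0.21],[-1,0,0,0,0.28],[-1,0,0,0,0.28]]]'
python3 -m jog '[[[-1,0,0,0,0],[-1,0,0,0,0],[-1,0,0,0,0]]]'
```

```text
time: 4.63
tool_pos: [0.6067, -0.2076, 0.2068]
tool_rot: [3.141, -0.0, 2.628]
contact_force: [-0.0, 1.0, -0.4]
opening: 0.0151
grip_force: 15.0
time: 5.05
tool_pos: [0.6068, -0.2073, 0.2068]
tool_rot: [3.141, -0.0, 2.349]
contact_force: [0.6, 2.1, 0.1]
opening: 0.0154
grip_force: 15.0
time: 5.3
tool_pos: [0.6068, -0.2074, 0.2068]
tool_rot: [3.141, -0.0, 2.353]
contact_force: [2.6, 3.8, -0.2]
opening: 0.0153
grip_force: 15.0
```

```bash
python3 -m jog '[[[-1,0,0,0,0],[-1,0,0,0,0],[-1,0,0,0,0],[-1,0,0,0,0],[-1,0,0,0,0]]]' >/dev/null
python3 - <<'E'
from h import *
snap("scene","m1",5,(190,220,110,115))
E
python3 -m jog '[[[-1,0,0,0,0.07],[-1,0,0,0,0.14],[-1,0,0,0,0.21],[-1,0,0,0,0.28],[-1,0,0,0,0.33]]]'
```

```text
time: 6.18
tool_pos: [0.6072, -0.2072, 0.2072]
tool_rot: [3.14, 0.0, 2.018]
contact_force: [3.2, 4.5, 1.3]
opening: 0.0135
grip_force: 43.2
```

View pics/m1.png

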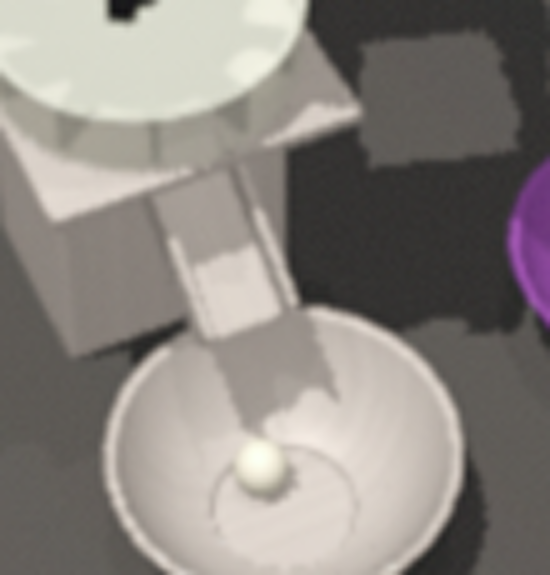

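The first mint is in the bowl (crop (262,468)). Grip force jumped to 43 N during the last turn, so I'll check before going on.

Run:
```python
from fit import *
s=robot.observe(); print(s)
i=snap("scene","m2",5,(185,175,110,110))
```

```text
{'time': 6.1833, 'qpos': array([-0.44884301,  0.57840628,  1.21585573,  0.0014227 ,  1.34601679,
       -0.89665777]), 'qvel': array([ 1.38764321e-03, -1.90314687e-03,  4.48424096e-04,  2.49056107e-04,
       -1.30969838e-04,  5.69407165e-01]), 'joint_efforts': array([ -4.39254642, -54.9595499 , -24.22303855,  -1.86942726,
         0.42551609,  -0.51277963]), 'tool_pos': array([ 0.60724199, -0.20718856,  0.20721141]), 'tool_rot': array([3.13968882e+00, 1.60260074e-04, 2.01829474e+00]), 'contact_force': array([3.15098069, 4.54842727, 1.30090597]), 'torque': array([ 0.8035362 , -0.60497085,  0.00600453]), 'grip_force': 43.167445063591, 'opening': 0.013548433947983647}
```

View pics/m2.png

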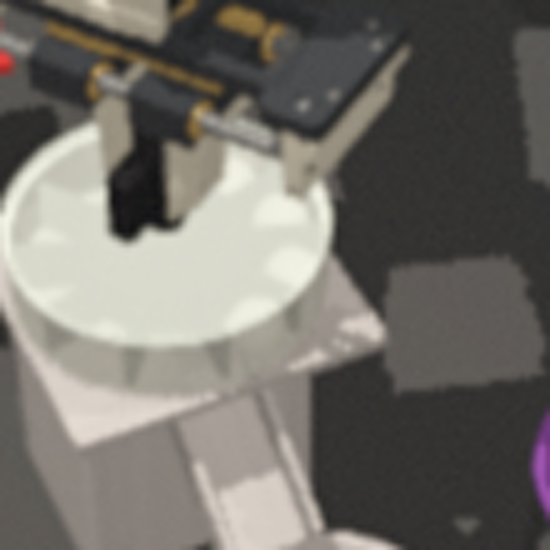

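The paddle turned with the fingers and the axial torque is about 0, with about 5 N of side load from a slight centring offset. I'll lower the grip, recheck, then finish the remaining 0.29 rad.

```bash
python3 -m jog '[[[-1,0.0005,0.0005,0,0],[-1,0.0005,0.0005,0,0],[-1,0.0005,0.0005,0,0]]]' 8
```

```text
time: 6.48
tool_pos: [0.6073, -0.2072, 0.2078]
tool_rot: [3.14, 0.001, 2.021]
contact_force: [1.7, 4.2, 5.5]
opening: 0.014
grip_force: 15.4
```

```bash
python3 -m jog '[[[-1,0,0,0,0.07],[-1,0,0,0,0.14],[-1,0,0,0,0.21],[-1,0,0,0,0.27],[-1,0,0,0,0.29]]]' 8
python3 -m jog '[[[-1,0,0,0,0],[-1,0,0,0,0],[-1,0,0,0,0],[-1,0,0,0,0],[-1,0,0,0,0]]]' 8
```

```text
time: 6.9
tool_pos: [0.6076, -0.2071, 0.2078]
tool_rot: [3.139, 0.001, 1.728]
contact_force: [4.5, 5.0, 5.8]
opening: 0.0136
grip_force: 15.3
time: 7.32
tool_pos: [0.6076, -0.2071, 0.2079]
tool_rot: [3.139, 0.001, 1.731]
contact_force: [3.9, 3.9, 4.7]
opening: 0.0138
grip_force: 15.3
```

```bash
python3 -m jog '[[[-0.4,0,0,0,0],[-0.4,0,0,0,0],[-0.4,0,0,0,0],[-0.2,0,0,0,0],[-0.2,0,0,0,0]]]' 
python3 -m jog '[[[0.2,0,0,0,0],[0.2,0,0,0,0],[0.2,0,0,0,0],[0.2,0,0,0,0],[0.2,0,0,0,0]]]' 
python3 -m jog '[[[0.2,0,0,-0.02,0],[0.2,0,0,-0.05,0],[0.2,0,0,-0.09,0],[0.2,0,0,-0.12,0],[0.2,0,0,-0.12,0]]]'
python3 -m jog '[[[0.2,0.04,0,0,0],[0.2,0.08,0,0,0],[0.2,0.12,0,0,0],[0.2,0.15,0,0,0],[0.2,0.15,0,0,0]]]'
python3 - <<'E'
from h import *
snap("scene","e1",3,(160,165,170,190)); snap("side","e2")
E
```

```text
time: 7.73
tool_pos: [0.6064, -0.2076, 0.2063]
tool_rot: [-3.141, -0.0, 1.731]
contact_force: [-0.1, 0.1, -0.5]
opening: 0.0351
grip_force: 0.0
time: 8.15
tool_pos: [0.6068, -0.2072, 0.2068]
tool_rot: [3.142, 0.0, 1.731]
contact_force: [-0.9, -0.3, 0.1]
opening: 0.0548
grip_force: 0.0
time: 8.57
tool_pos: [0.6085, -0.208, 0.3347]
tool_rot: [3.131, 0.007, 1.731]
contact_force: [-0.0, -0.6, 0.3]
opening: 0.055
grip_force: 0.0
time: 8.98
tool_pos: [0.582, -0.0537, 0.3275]
tool_rot: [3.141, -0.002, 1.736]
contact_force: [0.3, -0.3, 0.2]
opening: 0.0552
grip_force: 0.0
```

View pics/e1.png

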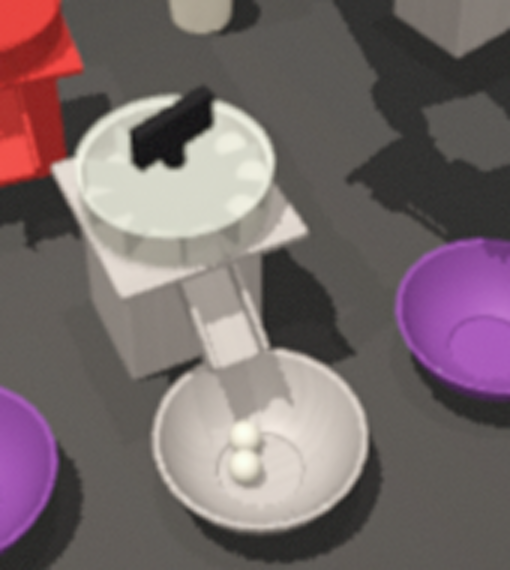

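Two mints lie in the bowl, at crop (245,435) and (247,465). I'll check the knob angle numerically before handing in.

Run:
```python
from fit import *
o=[(pose("scene"),mask(cv2.imread("pics/e1_raw.png"),(200,190,35,35)))]
p,e=fit(o,[.6065,-.2075,.216,-1.42]); print(p,e,"knob",-.163-p[3])
```

```text
[204 193  28  28 419]
[ 0.58261968 -0.19219022  0.18837115 -1.28417611] 0.24576723290748279 knob 1.1211761053854168
```

```bash
python3 -m jog '[[[0.2,0,0,0,0],[0.2,0,0,0,0],[0.2,0,0,0,0],[0.2,0,0,0,0],[0.2,0,0,0,0]]]'; python3 -c "
from cell import robot
print(robot.hand_in())"
```

```text
time: 9.5
tool_pos: [0.5829, -0.06, 0.3265]
tool_rot: [-3.141, -0.0, 1.73]
contact_force: [-0.1, -0.1, 0.0]
opening: 0.055
grip_force: 0.0
the job is handed in; nothing more can be done
None
```

I turned the knob two clicks clockwise and let go; two mints lie in the steel bowl, the arm is clear, and the job was handed in at 9.5 s. A rough image fit put the knob at 1.12 rad, nearest the second click, and the hand-in returned no verdict.

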